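Pack the second hand weight and snap the case shut

ROBOT

A 6-joint arm with a two-finger parallel gripper is mounted at the origin on the work surface. World frame = base frame: x ahead of the robot, y to its left, z up, the work surface at z = 0. Lengths are in m, angles in degrees, forces in N, time in s.
With the tool pointing down it reaches from about 0.35 to 0.875 m from the base axis. Payload 4.2 kg.
Tool frame: the origin (TCP) lies midway between the tips of the shut fingers; the grasp point (between the pads) lies 19 mm behind it; z points along the fingers, y is the line along which they close (so a half turn about z gives the same grasp; the last joint's range is limited). The gripper opens to 87 mm and grips with 3 to 60 N. Pads are 19 mm wide; open, the fingers measure 117 mm over their backs; the gripper's body (75 mm by 190 mm) begins 51 mm behind the grasp point.
Start: joints at [87.64, 22.042, 0.453, 0, -68.411, -14.817], TCP at [0.185, 0.597, 0.223] pointing down, gripper open.
Joint ranges: [-179.83, 179.83], [-69.29, 118.12], [-61.27, 80.66], [-181.25, 117.63], [-171.15, -9.14], [-177.46, 177.46]. Speed limits (degrees/s): [159.86, 159.86, 180, 180, 180, 180].

INTERFACE

Orientations are given as a 3x3 rotation matrix whose columns are the frame's x, y, z axes.
In Python, from station import * gives the robot as it stands.
- The arm moves only by the tool move_arm, never from a script. Its argument "targets" is text: rows parted by semicolons, each of 4 numbers parted by spaces: the shift along the world's x, y, z in units of 25 mm (1.0 is 25 mm), then the turn about the world's z in units of 5 degrees (1.0 is 5 degrees). In form: tx ty tz spin; .... A call has 1 to 10 rows; each row shifts and turns the commanded pose from where the row before left it; what a row does not reach is not made up. A row lasts 1/12 s, in which the tool goes at most 41.7 mm and 7.16 degrees, less where a joint would pass 70% of its speed; a pose out of reach is approached as far as the arm can. A call is refused whole if a number of a shift passes 1 or a number of a turn 1, either way. A call with a gripper value outside its range is refused whole. "gripper" is the finger opening in mm, from 0 to 87, set as the call begins (left out, the last holds). The fingers move at their own pace and stop on an object; the grip force is fixed at half the most. Time passes only in rows, so rows that do not move let the fingers close. It gives the time, the measured TCP pose, the force, the opening and the grip force at its end, in the units of the state.
- sense(): the state, without advancing time (a new reading comes with each control period).
- capture(name): name is "scene" or "top" or "wrist"; returns a dict with "image" (420x560x3 uint8, blue, green, red), "fx", "fy", "cx", "cy" (pixels), "D" ([k1, k2, p1, p2, k3] as OpenCV has them; the pictures are not rectified), "world_from_camera" (4x4, takes a point from camera to world coordinates); the wrist camera has in their place "hand_eye" (4x4, takes a point from camera to tool coordinates, whose origin is the TCP and whose axes are the flange's). Camera axes: x right, y up, looking along -z (the intrinsics and any distortion apply to the point x, -y, -z); pixel columns grow to the right and rows downward; lengths in m; the calibration is good to about 2 mm. A picture is of the moment at which its call begins: read the wrist's pose just before it. There is no depth.
- finish_job(): hands the job in; it is judged then, once.
The state is a dict: "time_s": time; "joints": joint angles; "joint_velocities": joint speeds; "effort": joint torques, N m; "tcp_pos": TCP position; "ee_rot": TCP orientation; "wrist_force": force on the tool from outside, world axes, zero at the start; "moment": the same for the moment, N m; "gripper_width": opening from 0.0 (shut) to 1.0 (fully open); "gripper_force": force on a finger pad.
Only numpy, scipy, OpenCV 4.12 (cv2) and the standard library are available. Lean on these libraries where they do the work, as an engineer would, in place of code of your own. Each camera call takes 0.05 s, during which the arm holds its last target. There are 200 camera calls.

TASK

Put the loose small hex hand weight that matches the one already in the open case into the empty cradle at the front of the case, setting it down gently rather than dropping it. Then fold the lid over without slamming it and press it fully home, so that its front catch snaps past the detent and the lid stays flat shut. Leave everything else on the bench where it is.

Things in the scene. Friction and masses are not known exactly. Their poses are not given: they have to be found in the camera images.
- case: Grey open storage case, 205 (x) x 200 (y) x 66 mm high, walls and floor 5 mm, fixed to the bench. Origin: centre of its underside; x from its front (robot's side) to the hinged back, y along its width, z up. Two cradles side by side, each for a hand weight lying along y: centred at x = -30 mm (front, empty) and +46 mm (back, holds the twin), y = 0.
- front_cradle (a point): Where the middle of the bar belongs in the empty front cradle: case x = -30, y = 0, z = 30 mm (bar axis of a seated weight). The cradle has low black ribs (tops 19 mm above the case's underside, 50 mm apart in x, at |y| 48 to 88 mm) beside the hex heads only: they centre a weight lowered flat between them; the middle is free for fingers.
- lid (a joint): Hinge angle of the grey lid (two black stripes outside): 0 flat shut, grows as it opens up and back, 1.57 upright, at most 1.9. Friction (0.32 N m) holds it where it is left. The hook on its front edge meets the sprung catch on the case's front wall at about 0.07 rad; pushing past takes 15 to 20 N at the middle of the front edge, then the lid goes on to 0 and stays; short of that it stays ajar.
- lid_hinge (a point): Middle of the lid's hinge axis (the case's y direction), at case x = +102.5, z = 66 mm. The lid is a plate 210 mm long from this axis to its front edge, 200 mm wide, 8 mm thick (its underside passes through the axis). A hook tab 60 mm wide reaches 14 mm farther in front of the middle of its edge.
- lid_edge (a point): Middle of the lid's front (free) edge, on its outer face, which is the top when shut: 210 mm from the hinge axis; at case z = 74 mm when shut.
- weight: The loose small chrome hex hand weight to pack, about 0.6 to 0.85 kg, 160 mm long: two hex heads 36 mm long and 50 mm across flats (58 mm across corners), joined by a round bar 26 mm in diameter, 88 mm free between the heads. It lies flat on the bench, left or right of the case. Origin: under its middle on the flat it lies on; y along the bar, z up.
- weight_mid (a point): Middle of the loose small weight's bar, on its axis, 25 mm above the surface it lies on: where to grip, fingers closing across the bar.
- twin: The identical small hand weight already in the back cradle; same frame as the loose one. It stays there.
- twin_mid (a point): Middle of the bar of the weight in the back cradle, on its axis.
- big_weight: A larger chrome hex weight, 215 mm long, heads 66 mm across flats, 1.8 kg, lying on the other side of the case: too long for it, leave alone. Origin under its middle, y along the bar.
- bottle: Clear drinking bottle, 68 mm in diameter, 200 mm tall, standing at the back: leave alone. Origin: centre of its underside.
- collar: Dark steel bar collar, ring 56 mm in diameter, 26 mm high, near the robot: leave alone. Origin: centre of its underside.
- disc: Dark steel weight disc, 90 mm in diameter, 24 mm high, lying near the robot: leave alone. Origin: centre of its underside.
- kettlebell: Dark iron kettlebell, 110 mm in diameter, 150 mm high, back left: leave alone. Origin: centre of its underside.
- timer: White timer box, 50 x 90 x 50 mm, at the back: leave alone. Origin: centre of its underside.
Mind the look-alikes: they are no part of the job. What is shaped like the weight but brown or orange is not meant. Leave any orange look-alike of the twin alone.

How it is judged (in metres and radians):
On the way, in this order (a step that is already met when the one before it is completed fails the run):
1. the loose small weight lies seated in the front cradle and the gripper has let go of it (x of weight_mid in the frame of case between -0.038 and -0.022 m and y of weight_mid in the frame of case between -0.016 and 0.016 m and z of weight_mid in the frame of case between 0.026 and 0.037 m and angle between the y axis of weight and the y axis of case, either way round below 0.15 rad and contact force between weight and the fingers below 0.1 N and linear speed of weight below 0.02 m/s), for 0.2 s.
2. the lid is pressed flat shut past its detent (value of joint lid below 0.02 rad), for 0.2 s.
At the end, for the whole second after the job is handed in: The lid is flat shut past its catch (hinge angle under 0.02 rad) and both small weights lie in their cradles: bar middle within 8 mm across and 16 mm along the cradle, at seated height (26 to 37 mm above the case's underside), bar within 0.15 rad of the cradle's direction (value of joint lid below 0.02 rad and x of weight_mid in the frame of case between -0.038 and -0.022 m and y of weight_mid in the frame of case between -0.016 and 0.016 m and z of weight_mid in the frame of case between 0.026 and 0.037 m and angle between the y axis of each of weight, twin and the y axis of case, either way round below 0.15 rad and x of twin_mid in the frame of case between 0.038 and 0.054 m and y of twin_mid in the frame of case between -0.016 and 0.016 m and z of twin_mid in the frame of case between 0.026 and 0.037 m); the robot touches nothing.
It fails at once if the small weight is dropped or thrown (faster than 0.5 m/s while out of the fingers) (contact force between weight and the fingers below 0.1 N and linear speed of weight above 0.5 m/s).
It fails at once if the lid is slammed (closing faster than 3 rad/s) (velocity of joint lid below -3 rad/s).
It fails at once if another thing on the bench (big weight, bottle, collar, disc, kettlebell or timer) is moved more than 30 mm (distance of any of big_weight, bottle, collar, disc, kettlebell, timer from where it was at the start of the episode above 0.03 m).
It also fails if it takes over 64 s, if anything falls off the work surface, if the arm or the gripper's body presses on something with over 40 N, if the wrist force passes 120 N, or if a joint passes its speed limit or range.

## Working session

There is one attempt and no reset: what is moved stays moved. The work goes in short steps, Python scripts to look and compute and a tool call to move; the robot and the scene stay as the last step left them, time stands still between calls to the robot, and variables do not carry over. Pictures are saved under pics/ and viewed, at most 13 in all, crops included, and the job is handed in when it is done.

Besides the shell and the picture viewer there is one more tool, called after "Request:" as a command line: name --argument value ..., lists and objects as JSON in quotes. move_arm: Moves the arm, as the interface text tells. Its arguments: {"type":"object","properties":{"targets":{"type":"string"},"gripper":{"type":"number"}},"required":["targets"]}

```bash
mkdir -p pics; cat > h.py <<'E'
from station import *
import numpy as np, cv2, pickle
def cap(n,f):
    s=sense(); c=capture(n); cv2.imwrite(f'pics/{f}.png',c['image'])
    if 'hand_eye' in c:
        T=np.eye(4); T[:3,:3]=s['ee_rot']; T[:3,3]=s['tcp_pos']; c['world_from_camera']=T@np.array(c['hand_eye'])
    pickle.dump(c,open(f'pics/{f}.pkl','wb')); return c
def load(f): return pickle.load(open(f'pics/{f}.pkl','rb'))
def ray(c,uv):
    K=np.array([[c['fx'],0,c['cx']],[0,c['fy'],c['cy']],[0,0,1.]])
    p=cv2.undistortPoints(np.array([[uv]],float),K,np.array(c['D'],float))[0,0]
    W=np.array(c['world_from_camera']); d=W[:3,:3]@np.array([p[0],-p[1],-1]); return W[:3,3],d/np.linalg.norm(d)
def onz(c,uv,z):
    o,d=ray(c,uv); return o+d*(z-o[2])/d[2]
def tri(cs,uvs):
    A=np.zeros((3,3));b=np.zeros(3)
    for c,u in zip(cs,uvs):
        o,d=ray(c,u);P=np.eye(3)-np.outer(d,d);A+=P;b+=P@o
    x=np.linalg.solve(A,b); return x,[float(np.linalg.norm((np.eye(3)-np.outer(d,d))@(x-o))) for o,d in (ray(c,u) for c,u in zip(cs,uvs))]
def proj(c,X):
    W=np.linalg.inv(np.array(c['world_from_camera'])); p=W[:3,:3]@np.array(X)+W[:3,3]
    K=np.array([[c['fx'],0,c['cx']],[0,c['fy'],c['cy']],[0,0,1.]])
    return cv2.projectPoints(np.array([[p[0],-p[1],-p[2]]]),np.zeros(3),np.zeros(3),K,np.array(c['D'],float))[0].ravel()
E
python3 - <<'E'
from h import *
a=cap('scene','s0');b=cap('top','t0');s=sense()
cv2.imwrite('pics/t0x.png',cv2.resize(b['image'],(800,600)))
cv2.imwrite('pics/s0x.png',cv2.resize(a['image'],(800,600)))
for c in(a,b):print(np.round(c['world_from_camera'],3),c['fx'])
print(s)
E
```

```text
[[ 0.907  0.387 -0.167  0.295]
 [-0.422  0.83  -0.364 -0.454]
 [-0.002  0.401  0.916  1.173]
 [ 0.     0.     0.     1.   ]] 499.43243301967067
[[-0.022  0.983 -0.184  0.299]
 [-1.    -0.02   0.011 -0.011]
 [ 0.007  0.185  0.983  1.129]
 [ 0.     0.     0.     1.   ]] 405.8708754000662
{'time_s': 0.1, 'joints': array([ 8.76388775e+01,  2.20868330e+01,  3.87793287e-01, -2.57741311e-02,
       -6.84118868e+01, -1.48156000e+01]), 'joint_velocities': array([-0.09992677, -0.08217274,  0.23346347,  0.12489969, -0.02749438,
        0.00840358]), 'effort': array([ 4.31302369e-04, -3.91687167e+01,  1.87936807e+01,  4.23191294e+00,
        1.34903903e-02, -7.16676664e-05]), 'tcp_pos': array([0.18440727, 0.596609  , 0.22156405]), 'ee_rot': array([[ 9.55349431e-01, -2.95477946e-01, -4.97691664e-04],
       [-2.95478351e-01, -9.55347512e-01, -1.91712008e-03],
       [ 9.09982095e-05,  1.97857669e-03, -9.99998038e-01]]), 'wrist_force': array([0.26867114, 0.20995499, 0.24537201]), 'moment': array([ 0.00399465, -0.02520294, -0.01833752]), 'gripper_force': 0.0, 'gripper_width': 0.9970501379868467}
```

View pics/t0x.png

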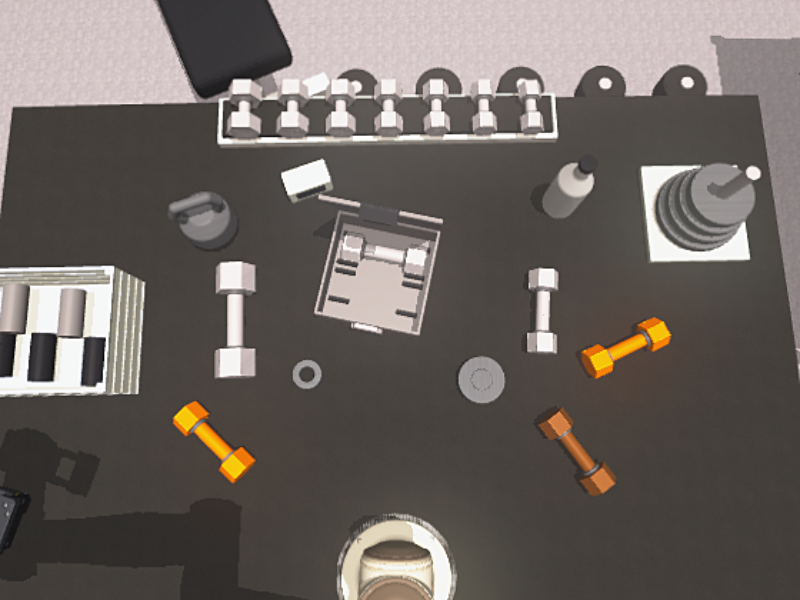

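View pics/s0x.png

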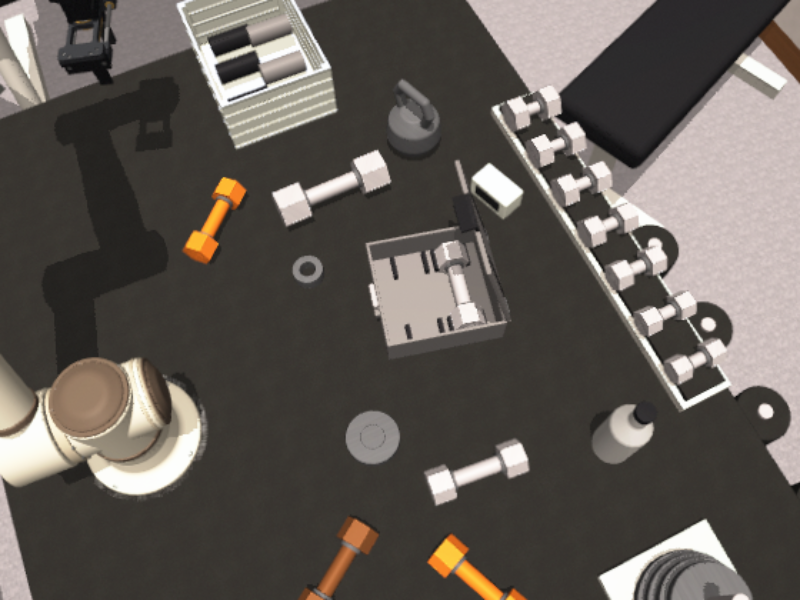

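The top picture shows the loose chrome weight at (543,310). The case has rim corners near (338,211), (440,220), (421,333) and (316,313), and the twin is at (385,254). The scene view shows the weight at (478,472) and the lid roughly upright.

```bash
python3 - <<'E'
from h import *
s,t=load('s0'),load('t0'); k=0.7
P={'w_mid':((478,472),(543,310)),'w_headfar':((513,459),(543,279)),'w_headnear':((441,485),(542,343)),
'rimFL':((367,243),(316,313)),'rimFR':((388,347),(420,333)),'rimBR':((508,322),(441,226)),'twinL':((452,254),(352,249)),'twinR':((470,315),(415,262)),'lidR?':((458,162),(320,197)),
'disc':((373,437),(482,379)),'collar':((308,269),(307,374)),'big':((332,188),(236,319)),'timer':((497,190),(307,178))}
for n,(a,b) in P.items():
    x,e=tri([s,t],[np.array(a)*k,np.array(b)*k]); print(n,np.round(x,3),np.round(e,4))
E
```

```text
w_mid [ 0.486 -0.296  0.014] [0.0007 0.0007]
w_headfar [ 0.548 -0.301  0.01 ] [0.0004 0.0004]
w_headnear [ 0.421 -0.289  0.014] [0.0013 0.0013]
rimFL [0.482 0.141 0.065] [0.002 0.002]
rimFR [ 0.438 -0.052  0.058] [0.0008 0.0008]
rimBR [ 0.642 -0.098  0.062] [0.0025 0.0025]
twinL [0.618 0.077 0.022] [0.0043 0.0043]
twinR [ 0.59  -0.047  0.027] [0.0062 0.0062]
lidR? [0.634 0.108 0.26 ] [0.0013 0.0013]
disc [ 0.355 -0.17   0.011] [0.0008 0.0008]
collar [0.372 0.165 0.013] [0.0013 0.0013]
big [0.478 0.3   0.026] [0.0001 0.0001]
timer [0.765 0.167 0.019] [0.001 0.001]
```

Request:
move_arm --targets "0.9 -1 0 0;0.9 -1 0 0;0.9 -1 0 0;0.9 -1 0 0;0.9 -1 0 0;0.9 -1 0 0;0.9 -1 0 0;0.9 -1 0 0;0.9 -1 0 0;0.9 -1 0 0"

```text
time_s: 0.93
tcp_pos: [0.4101, 0.3455, 0.2223]
ee_rot: [[0.955, -0.295, -0.001], [-0.295, -0.955, -0.0], [-0.0, 0.001, -1.0]]
wrist_force: [0.4, -0.3, -0.0]
gripper_width: 1.004
gripper_force: 0.0
```

Request:
move_arm --targets "0.6 -1 0.4 0;0.6 -1 0.4 0;0.6 -1 0.4 0;0.4 -1 0.4 0;0 -1 0.4 0;0 -1 0 0;0 -1 0 0;0 -1 0 0;0 -1 0 0;0 -1 0 0"

```text
time_s: 1.77
tcp_pos: [0.464, 0.0958, 0.2722]
ee_rot: [[0.955, -0.295, -0.001], [-0.295, -0.955, -0.0], [-0.001, 0.0, -1.0]]
wrist_force: [0.9, -1.0, 0.1]
gripper_width: 0.997
gripper_force: 0.0
```

Request:
move_arm --targets "0 -1 0 0;0 0 0 0;0 0 0 0;0 0 0 0"

```text
time_s: 2.1
tcp_pos: [0.4645, 0.0722, 0.2724]
ee_rot: [[0.955, -0.296, -0.0], [-0.296, -0.955, 0.0], [-0.0, -0.0, -1.0]]
wrist_force: [-0.1, -0.1, -0.3]
gripper_width: 0.996
gripper_force: 0.0
```

```bash
python3 - <<'E'
from h import *
c=cap('wrist','w1');cv2.imwrite('pics/w1x.png',cv2.resize(c['image'],(800,600)))
s=sense();print(s['joints'],s['tcp_pos'],s['time_s'],np.round(c['world_from_camera'],3))
E
```

```text
[ 2.87390608e+01  4.68362212e+00 -1.53891844e+01 -1.14341384e-02
 -6.99385147e+01  4.41074842e+01] [0.46456604 0.07257001 0.27235408] 2.15 [[-0.295  0.925  0.238  0.531]
 [-0.956 -0.286 -0.073  0.051]
 [ 0.    -0.249  0.968  0.435]
 [ 0.     0.     0.     1.   ]]
```

View pics/w1x.png

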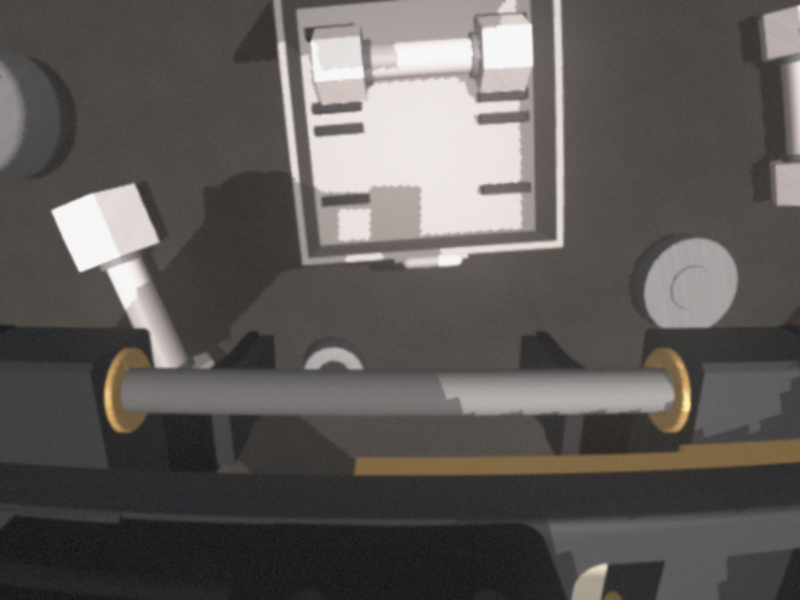

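The wrist picture shows the case's front rim corners at (304,262) and (563,246). The front cradle's rib centres are at (345,200), (505,188), (339,129) and (503,118), and the twin is at (421,58).

```bash
python3 - <<'E'
from h import *
c=load('w1');s,t=load('s0'),load('t0');k=.7
r=[onz(c,np.array(p)*k,.019) for p in((345,200),(505,188),(339,129),(503,118))]
r=np.array(r);print(np.round(r,4)); m=r.mean(0)
yv=(r[0]+r[2]-r[1]-r[3])/2; print('mid',m,'ysep',np.linalg.norm(yv),'bar yaw',np.degrees(np.arctan2(yv[1],yv[0])))
xv=(r[2]+r[3]-r[0]-r[1])/2; print('xsep',np.linalg.norm(xv),np.degrees(np.arctan2(xv[1],xv[0])))
f=np.array([onz(c,np.array(p)*k,.066) for p in((304,262),(563,246))]);d=f[0]-f[1]
print(np.round(f,4),np.linalg.norm(d),np.degrees(np.arctan2(d[1],d[0])))
yaw=np.arctan2(d[1],d[0])-np.pi/2;u=np.array([np.cos(yaw),np.sin(yaw)])
print('cradle from rim',f.mean(0)[:2]+u*.0725)
# heights of rim corners from two views
for w,tt in(((304,262),(316,313)),((563,246),(420,333))): print(tri([c,t],[np.array(w)*k,np.array(tt)*k]))
h=[onz(c,np.array(p)*k,.03) for p in((372,57),(470,54))];print('twin bar ends',np.round(h,4))
E
```

```text
[[ 0.5155  0.1013  0.019 ]
 [ 0.4857 -0.0297  0.019 ]
 [ 0.5716  0.0879  0.019 ]
 [ 0.5409 -0.0424  0.019 ]]
mid [0.52840359 0.02925414 0.019     ] ysep 0.13412892871633153 bar yaw 76.98471959053639
xsep 0.05713787840524304 -13.243965233645255
[[ 0.482   0.1407  0.066 ]
 [ 0.4355 -0.0528  0.066 ]] 0.19907641787067526 76.49904763413322
cradle from rim [0.52922733 0.0270177 ]
(array([0.48082359, 0.14209774, 0.05840031]), [0.00048802988662054105, 0.00048802988662045724])
(array([ 0.4370777 , -0.05128739,  0.07190341]), [0.00012095373630663053, 0.00012095373630666739])
twin bar ends [[ 0.6144  0.0454  0.03  ]
 [ 0.5945 -0.0278  0.03  ]]
```

Request:
move_arm --targets "-0.3 -1 0 0.2;-0.3 -1 0 0.2;-0.3 -1 0 0.2;-0.3 -1 0 0.2;-0.3 -1 0 0.2;-0.3 -1 0 0.2;-0.3 -1 0 0.2;-0.3 -1 0 0.2;-0.3 -1 0 0.2;-0.3 -1 0 0.2"

```text
time_s: 2.98
tcp_pos: [0.3896, -0.1782, 0.2726]
ee_rot: [[0.993, -0.122, 0.0], [-0.122, -0.993, 0.0], [0.0, -0.0, -1.0]]
wrist_force: [0.8, -0.1, 0.2]
gripper_width: 0.999
gripper_force: 0.0
```

Request:
move_arm --targets "-0.2 -1 0 0.2;-0.2 -1 0 0.2;-0.2 -1 0 0;-0.2 -1 0 0;0 -0.3 0 0;0 0 0 0;0 0 0 0;0 0 0 0"

```text
time_s: 3.65
tcp_pos: [0.3699, -0.2844, 0.2724]
ee_rot: [[0.996, -0.089, -0.0], [-0.089, -0.996, 0.0], [-0.0, -0.0, -1.0]]
wrist_force: [-0.4, 0.1, -0.5]
gripper_width: 1.0
gripper_force: 0.0
```

```bash
python3 - <<'E'
from h import *
c=cap('wrist','w2');cv2.imwrite('pics/w2x.png',cv2.resize(c['image'],(800,600)))
s=sense();print(s['joints'],s['tcp_pos'],s['time_s'])
E
```

```text
[-1.75255714e+01  4.29018403e+00 -1.57948532e+01 -1.44376843e-02
 -6.99118792e+01  1.02454281e+02] [ 0.36996068 -0.2843322   0.27256511] 3.7
```

View pics/w2x.png

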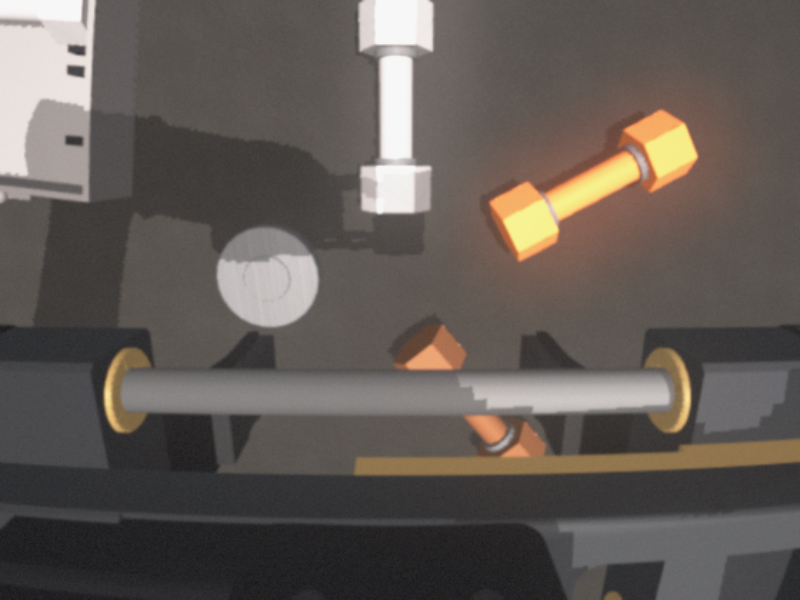

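The wrist picture shows the weight's bar from (396,56) to (396,160). The near head's top face spans rows 165 to 192, and the disc is at (268,277).

```bash
python3 - <<'E'
from h import *
c=load('w2');t=load('t0');k=.7
for n,p,z in(('bar far',(396,56),.03),('bar near',(396,160),.038),('nearhead in',(395,165),.05),('nearhead out',(395,192),.05),('mid',(396,108),.025)):
    print(n,np.round(onz(c,np.array(p)*k,z),4))
# bar height: far end of bar and near end vs top
for w,tt in(((396,56),(543,291)),((396,163),(542,331)),((396,108),(543,311))): print(tri([c,t],[np.array(w)*k,np.array(tt)*k]))
# edges of bar for subpixel axis
g=cv2.cvtColor(c['image'],cv2.COLOR_BGR2GRAY).astype(float)
for r in(46,60,75,90,105):
    row=np.gradient(g[r,255:300]);a,b=255+row.argmax(),255+row.argmin();print(r,a,b,np.round(onz(c,((a+b)/2,r),.025),4))
E
```

```text
bar far [ 0.521 -0.298  0.03 ]
bar near [ 0.4421 -0.291   0.038 ]
nearhead in [ 0.4384 -0.2899  0.05  ]
nearhead out [ 0.418  -0.2881  0.05  ]
mid [ 0.4827 -0.2946  0.025 ]
(array([ 0.52359949, -0.29823969,  0.0136787 ]), [0.0007339544563204935, 0.0007339544563202984])
(array([ 0.44129102, -0.29004432,  0.02028626]), [0.0016167204722899364, 0.0016167204722899908])
(array([ 0.48308489, -0.29477494,  0.01622641]), [0.0005686487188657854, 0.0005686487188659792])
46 265 288 [ 0.5148 -0.2966  0.025 ]
60 266 288 [ 0.4997 -0.2959  0.025 ]
75 266 288 [ 0.4834 -0.2944  0.025 ]
90 266 288 [ 0.4669 -0.2929  0.025 ]
105 266 288 [ 0.4501 -0.2915  0.025 ]
```

Request:
move_arm --targets "0.9 -0.1 -0.4 0;0.9 -0.1 -0.9 0;0.9 -0.1 -1 0;0.9 -0.09 -1 0;0.84 0 -1 0;0 0 -1 0;0 0 -1 0;0 0 -1 0;0 0 0 0;0 0 0 0" --gripper 87

```text
time_s: 4.53
tcp_pos: [0.4804, -0.2942, 0.0895]
ee_rot: [[0.996, -0.088, -0.003], [-0.088, -0.996, 0.0], [-0.003, -0.0, -1.0]]
wrist_force: [0.2, -0.6, 0.9]
gripper_width: 1.003
gripper_force: 0.0
```

```bash
python3 - <<'E'
from h import *
c=cap('wrist','w3');cv2.imwrite('pics/w3x.png',cv2.resize(c['image'],(800,600)))
a=cap('scene','s3');b=cap('top','t3');s=sense();print(s['tcp_pos'])
p=proj(a,s['tcp_pos']-[0,0,.05]);print(p);x,y=np.int32(p);x=np.clip(x,100,460);y=np.clip(y,80,340)
cv2.imwrite('pics/s3x.png',cv2.resize(a['image'][y-80:y+80,x-100:x+100],(800,600)))
E
```

```text
[ 0.48211436 -0.2952796   0.09224528]
[333.93717152 328.56799493]
```

View pics/s3x.png

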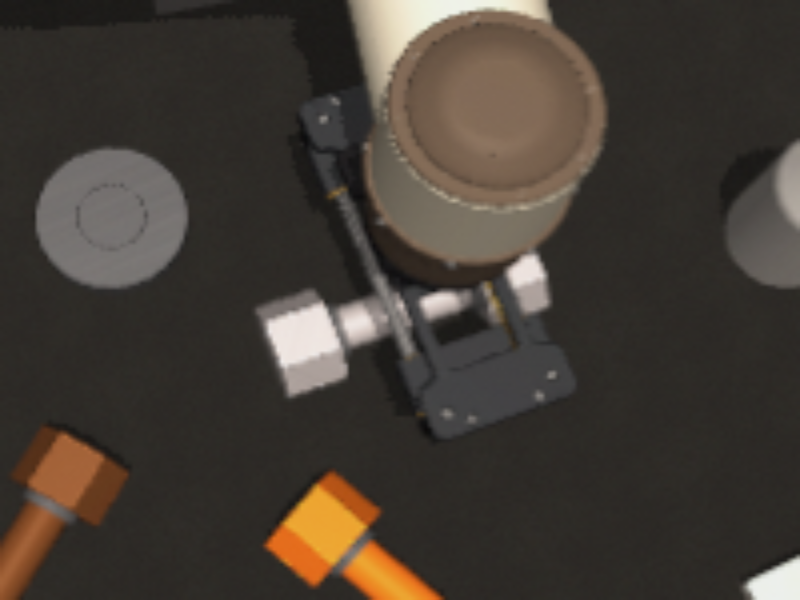

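The crop shows the hand straddling the chrome bar in line between its heads. Next I lower and grip.

Request:
move_arm --targets "0 0 -0.8 0;0 0 -0.8 0;0 0 -0.7 0;0 0 -0.5 0;0 0 -0.3 0;0 0 -0.18 0;0 0 0 0;0 0 0 0"

```text
time_s: 5.35
tcp_pos: [0.4814, -0.2954, 0.0091]
ee_rot: [[0.996, -0.09, 0.002], [-0.09, -0.996, -0.001], [0.002, 0.001, -1.0]]
wrist_force: [-0.1, -0.8, -0.4]
gripper_width: 0.998
gripper_force: 0.0
```

Request:
move_arm --targets "0 0 0 0;0 0 0 0;0 0 0 0;0 0 0 0;0 0 0 0;0 0 0 0;0 0 0 0;0 0 0 0;0 0 0 0;0 0 0 0" --gripper 0

```text
time_s: 6.18
tcp_pos: [0.4805, -0.2949, 0.008]
ee_rot: [[0.996, -0.09, -0.0], [-0.09, -0.996, 0.0], [-0.0, -0.0, -1.0]]
wrist_force: [0.4, 7.2, 4.0]
gripper_width: 0.322
gripper_force: 3.2
```

Request:
move_arm --targets "0 0 0 0;0 0 0 0;0 0 0 0;0 0 0 0;0 0 0 0"

```text
time_s: 6.6
tcp_pos: [0.4805, -0.2945, 0.0081]
ee_rot: [[0.996, -0.09, -0.0], [-0.09, -0.996, 0.001], [-0.0, -0.001, -1.0]]
wrist_force: [1.0, 4.6, 2.3]
gripper_width: 0.292
gripper_force: 30.0
```

Request:
move_arm --targets "0 0 0.2 0;0 0 0.4 0;0 0 0.5 0;0 0 0.6 0;0 0 0.3 0;0 0 0 0;0 0 0 0"

```text
time_s: 7.18
tcp_pos: [0.4802, -0.2951, 0.058]
ee_rot: [[0.996, -0.091, 0.0], [-0.091, -0.996, 0.0], [0.0, -0.0, -1.0]]
wrist_force: [-0.3, 0.1, -7.2]
gripper_width: 0.29
gripper_force: 30.0
```

Request:
move_arm --targets "0 0.1 0.8 -0.7;-0.1 0.5 0.9 -1;-0.1 0.7 0.9 -1;-0.1 0.7 0.4 -1;-0.1 0.7 0 -1;-0.1 0.7 0 -1;-0.1 0.7 0 -1;-0.1 0.7 0 -1;-0.1 0.7 0 -1;-0.1 0.7 0 -1"

```text
time_s: 8.02
tcp_pos: [0.4566, -0.1393, 0.1318]
ee_rot: [[0.588, -0.809, -0.003], [-0.809, -0.588, 0.0], [-0.002, 0.002, -1.0]]
wrist_force: [0.5, 0.2, -6.3]
gripper_width: 0.29
gripper_force: 30.0
```

Request:
move_arm --targets "-0.1 0.7 0 -1;-0.1 0.7 0 -1;-0.1 0.7 0 -1;0 0.7 0 -1;0 0.7 0 -1;0 0.7 0 -1;0 0.7 0 -1;0 0.7 0 -1;0 0.5 0 -1;0 0 0 -0.9"

```text
time_s: 8.85
tcp_pos: [0.45, 0.0139, 0.1321]
ee_rot: [[-0.23, -0.973, -0.001], [-0.973, 0.23, 0.0], [0.0, 0.001, -1.0]]
wrist_force: [-0.6, 0.4, -6.1]
gripper_width: 0.292
gripper_force: 30.0
```

Request:
move_arm --targets "0 0 0 0;0 0 0 0;0 0 0 0"

```text
time_s: 9.1
tcp_pos: [0.4499, 0.0119, 0.1325]
ee_rot: [[-0.227, -0.974, -0.001], [-0.974, 0.227, -0.0], [0.001, 0.001, -1.0]]
wrist_force: [-0.2, -0.1, -6.5]
gripper_width: 0.294
gripper_force: 30.0
```

```bash
python3 - <<'E'
from h import *
s=sense();print(s['joints'],s['tcp_pos'],s['moment'],s['wrist_force'],np.degrees(np.arctan2(s['ee_rot'][1,0],s['ee_rot'][0,0])))
c=cap('scene','s4');d=cap('top','t4');cv2.imwrite('pics/s4x.png',np.hstack([cv2.resize(c['image'][60:310,180:430],(400,400)),cv2.resize(d['image'][100:300,180:380],(400,400))]))
E
```

```text
[ 2.23051128e+01  1.05271770e+01 -3.05286514e+01 -1.22792485e-02
 -4.90315808e+01 -3.54132549e+01] [0.44993157 0.01190698 0.13246859] [ 0.09108019 -0.02615821  0.0220819 ] [-0.15488235 -0.12543832 -6.48447494] -103.11617110875473
```

View pics/s4x.png

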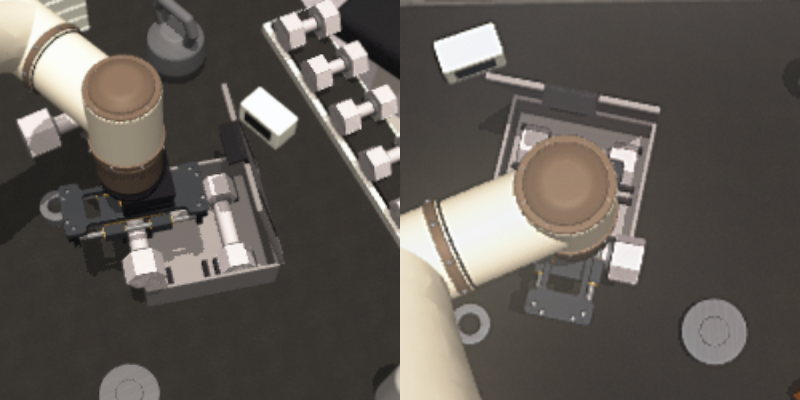

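The left scene crop shows the weight held over the front of the case with one head visible at (145,262), and the lid leaning slightly forward. Next I check where along the bar it was gripped, using that head.

```bash
python3 - <<'E'
from h import *
c=load('s4');d=load('t4')
a=cv2.resize(c['image'][190:260,235:305],(400,400),interpolation=cv2.INTER_CUBIC);b=cv2.resize(d['image'][195:265,258:328],(400,400),interpolation=cv2.INTER_CUBIC)
cv2.imwrite('pics/h4.png',np.hstack([a,b]))
tcp=np.array([.4499,.0119,.1325]);u=np.array([.227,.974,0])
for o in(-.08,-.044):
  for dz in(.019,.048):
    X=tcp-u*(-o)+[0,0,dz];ps=proj(c,X);pt=proj(d,X)
    print(o,dz,(ps-[235,190])*400/70,(pt-[258,195])*400/70+[400,0])
E
```

```text
-0.08 0.019 [202.9152518  252.40313968] [646.96290906 205.21110338]
-0.08 0.048 [200.36361479 223.71138654] [650.63634277 195.68658733]
-0.044 0.019 [185.24883347 168.57669667] [564.07544243 187.89671472]
-0.044 0.048 [182.30452074 138.20598076] [565.28027218 177.86807503]
```

View pics/h4.png

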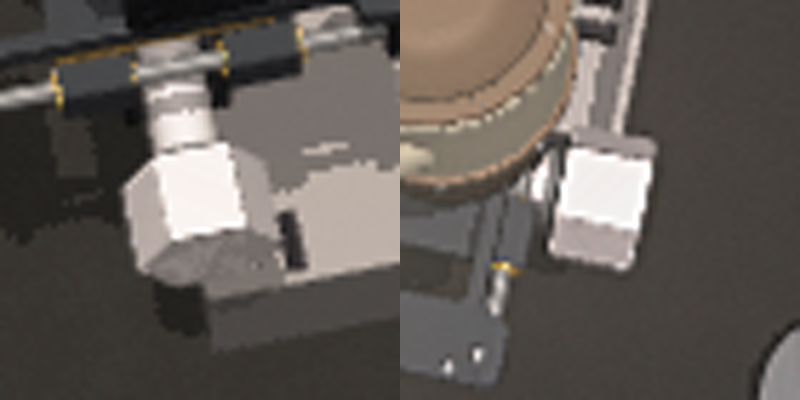

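The head's edges fall within 1–2 mm along the bar of where a centred grip would put them, so the grip is good. Now over the cradle and down.

Request:
move_arm --targets "0.5 0.1 0 0;0.8 0.16 0 0;0.8 0.16 0 0;0.7 0.14 0 0;0.36 0.08 0 0;0 0 -0.5 0;0 0 -0.8 0;0 0 -0.8 0;0 0 -0.6 0;0 0 0 0"

```text
time_s: 10.03
tcp_pos: [0.5264, 0.0272, 0.0621]
ee_rot: [[-0.229, -0.973, -0.008], [-0.973, 0.229, -0.002], [0.004, 0.007, -1.0]]
wrist_force: [-1.2, -0.1, -7.2]
gripper_width: 0.288
gripper_force: 30.0
```

Request:
move_arm --targets "0 0 -0.4 0;0 0 -0.4 0;0 0 -0.4 0;0 0 -0.3 0;0 0 -0.2 0;0 0 -0.2 0;0 0 0 0;0 0 0 0"

```text
time_s: 10.7
tcp_pos: [0.5296, 0.0284, 0.0179]
ee_rot: [[-0.228, -0.974, -0.0], [-0.974, 0.228, -0.0], [0.0, 0.0, -1.0]]
wrist_force: [0.2, 0.6, -6.4]
gripper_width: 0.29
gripper_force: 30.0
```

Request:
move_arm --targets "0 0 -0.08 0;0 0 -0.08 0;0 0 0 0;0 0 0 0"

```text
time_s: 11.03
tcp_pos: [0.5295, 0.0284, 0.0141]
ee_rot: [[-0.228, -0.974, 0.0], [-0.974, 0.228, 0.0], [-0.0, -0.0, -1.0]]
wrist_force: [-0.4, 0.3, -6.6]
gripper_width: 0.291
gripper_force: 30.0
```

Request:
move_arm --targets "0 0 -0.04 0;0 0 -0.04 0;0 0 0 0;0 0 0 0"

```text
time_s: 11.37
tcp_pos: [0.5298, 0.0285, 0.013]
ee_rot: [[-0.227, -0.974, 0.001], [-0.974, 0.227, 0.0], [-0.0, -0.001, -1.0]]
wrist_force: [-3.2, 1.0, 4.9]
gripper_width: 0.285
gripper_force: 30.0
```

Request:
move_arm --targets "0 0 0 0;0 0 0 0;0 0 0 0;0 0 0 0;0 0 0 0;0 0 0 0;0 0 0 0" --gripper 52

```text
time_s: 11.95
tcp_pos: [0.5297, 0.0284, 0.012]
ee_rot: [[-0.228, -0.974, 0.0], [-0.974, 0.228, 0.0], [-0.0, -0.0, -1.0]]
wrist_force: [0.1, 0.1, 0.3]
gripper_width: 0.59
gripper_force: 0.0
```

Request:
move_arm --targets "0 0 0.3 0;0 0 0.6 0;0 0 0.9 0;0 0 1 0;-0.3 0.05 1 0;-0.8 0.15 1 0;-0.8 0.15 0.5 0;-0.8 0.15 0 0;-0.5 0.1 0 0;0 0 0 0"

```text
time_s: 12.78
tcp_pos: [0.4472, 0.0433, 0.1455]
ee_rot: [[-0.227, -0.974, 0.0], [-0.974, 0.227, 0.001], [-0.001, 0.0, -1.0]]
wrist_force: [-0.1, 0.1, -0.8]
gripper_width: 0.594
gripper_force: 0.0
```

Request:
move_arm --targets "-0.8 0 0.5 0;-0.8 0 0.8 0;-0.8 0 0.8 0;0 0 0 0;0 0 0 0;0 0 0 0"

```text
time_s: 13.28
tcp_pos: [0.3901, 0.0435, 0.1971]
ee_rot: [[-0.228, -0.974, 0.001], [-0.974, 0.228, 0.0], [-0.0, -0.0, -1.0]]
wrist_force: [0.2, 0.2, -0.5]
gripper_width: 0.598
gripper_force: 0.0
```

```bash
python3 - <<'E'
from h import *
s=sense();print(s['joints'],s['tcp_pos'],s['wrist_force'],s['time_s'])
c=cap('scene','s5');d=cap('top','t5');cv2.imwrite('pics/s5x.png',np.hstack([cv2.resize(c['image'][80:280,220:420],(400,400)),cv2.resize(d['image'][110:260,200:350],(400,400))]))
E
```

```text
[ 3.03838780e+01 -3.97285704e-02 -3.17930649e+01  6.32084675e-04
 -5.82089118e+01 -4.35621475e+01] [0.39006903 0.04345944 0.19706151] [ 0.18120892  0.20324742 -0.5101466 ] 13.2833
```

View pics/s5x.png

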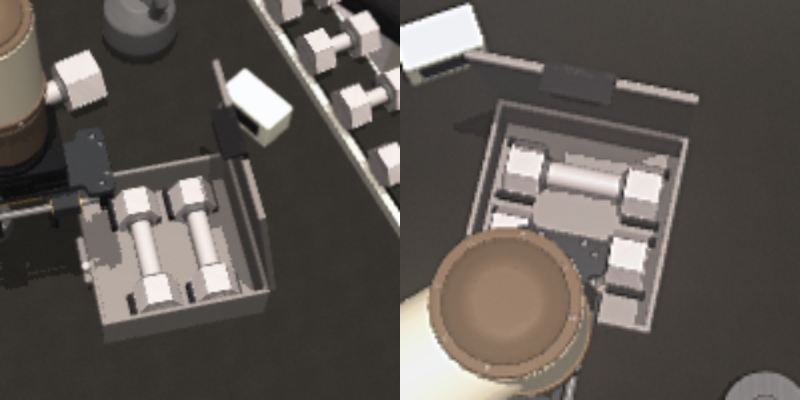

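Both weights lie between their ribs. The lid's free edge runs from (466,54) to (698,99) in the top crop, and from (216,62) to about (264,217) in the scene crop.

```bash
python3 - <<'E'
from h import *
c=load('s5');d=load('t5')
S=lambda p:np.array([220+p[0]/2,80+p[1]/2]);T=lambda p:np.array([200+(p[0]-400)/2.6667,110+p[1]/2.6667])
L=tri([c,d],[S((216,62)),T((466,54))]);R=tri([c,d],[S((264,217)),T((698,99))]);print(L,R)
u=np.array([.9735,-.2288]);v=np.array([.2288,.9735]);o=np.array([.529,.028])+u*.030
print('case org',o,'hinge',o+u*.1025)
for X in(L[0],R[0]): q=X[:2]-o;print('case x,y,z',q@u,q@v,X[2])
# predicted projections of the edge outer/inner corners for several angles
for a in(1.2,1.3,1.4,1.5,1.57,1.65):
  out=[]
  for sy in(.1,-.1):
    for n in(0,.008):
      x=.1025-.21*np.cos(a)+n*np.sin(a);z=.066+.21*np.sin(a)+n*np.cos(a)
      X=np.r_[o+u*x+v*sy,z];p=proj(d,X);q=proj(c,X);out+=[((p-[200,110])*2.6667+[400,0]).round().tolist(),((q-[220,80])*2).round().tolist()]
  print(a,out)
E
```

```text
(array([0.65110645, 0.10617921, 0.26068198]), [0.0010506972230421249, 0.0010506972230421817]) (array([ 0.60577848, -0.08878798,  0.26680802]), [0.0017720491176886008, 0.0017720491176884804])
case org [0.558205 0.021136] hinge [ 0.65798875 -0.002316  ]
case x,y,z 0.07098167694246987 0.10404541751842446 0.26068198092342726
case x,y,z 0.07146339222492715 -0.0961261860270129 0.2668080209810003
1.2 [[458.0, 102.0], [177.0, 72.0], [460.0, 93.0], [183.0, 69.0], [692.0, 150.0], [220.0, 232.0], [694.0, 141.0], [227.0, 229.0]]
1.3 [[463.0, 77.0], [195.0, 65.0], [464.0, 68.0], [202.0, 63.0], [697.0, 125.0], [240.0, 225.0], [699.0, 116.0], [247.0, 223.0]]
1.4 [[468.0, 53.0], [213.0, 59.0], [469.0, 43.0], [220.0, 58.0], [702.0, 101.0], [260.0, 219.0], [704.0, 91.0], [267.0, 217.0]]
1.5 [[473.0, 29.0], [232.0, 55.0], [475.0, 20.0], [239.0, 53.0], [707.0, 76.0], [280.0, 214.0], [709.0, 67.0], [288.0, 213.0]]
1.57 [[477.0, 12.0], [245.0, 52.0], [479.0, 4.0], [252.0, 51.0], [711.0, 60.0], [294.0, 212.0], [712.0, 51.0], [302.0, 210.0]]
1.65 [[482.0, -6.0], [260.0, 50.0], [484.0, -14.0], [267.0, 50.0], [714.0, 41.0], [310.0, 209.0], [716.0, 33.0], [317.0, 208.0]]
```

Request:
move_arm --targets "0.5 -0.19 1 0;0.6 -0.19 1 0;0.6 -0.19 1 0;0.6 -0.19 1 0;0.7 -0.19 0.9 0;0.9 -0.19 0 0;0.9 -0.19 0 0;0.9 -0.19 0 0;0.9 -0.19 0 0;0.9 -0.2 0 0" --gripper 0

```text
time_s: 14.22
tcp_pos: [0.5787, -0.005, 0.3176]
ee_rot: [[-0.229, -0.974, -0.003], [-0.974, 0.229, -0.001], [0.001, 0.003, -1.0]]
wrist_force: [0.4, -0.5, -0.1]
gripper_width: 0.015
gripper_force: 0.0
```

Request:
move_arm --targets "0.9 0 0 0;0.9 0 0 0;0.9 0 0 0;0.8 0 0 0;0.1 0 0 0;0 0 0 0;0 0 0 0;0 0 0 0;0 0 0 0"

```text
time_s: 14.97
tcp_pos: [0.6665, -0.0045, 0.32]
ee_rot: [[-0.228, -0.974, 0.0], [-0.974, 0.228, -0.0], [-0.0, -0.0, -1.0]]
wrist_force: [-0.3, -0.5, 0.1]
gripper_width: 0.005
gripper_force: 0.0
```

```bash
python3 - <<'E'
from h import *
s=sense();print(s['joints'],s['tcp_pos'],s['wrist_force'],s['time_s'])
cv2.imwrite('pics/s6x.png',np.hstack([cv2.resize(cap('scene','s6')['image'][40:280,200:440],(400,400)),cv2.resize(cap('wrist','w6')['image'],(400,300))[:,:].repeat(1,0) if 0 else cv2.copyMakeBorder(cv2.resize(load('w6')['image'],(400,300)),0,100,0,0,0)]))
p=s['tcp_pos'];o=np.array([.5582,.0211]);u=np.array([.9735,-.2288]);v=np.array([.2288,.9735]);q=p[:2]-o
print('case xy',q@u,q@v)
def wp(a,r,h=.015): return np.r_[o+u*(.1025-r*np.cos(a)+.008*np.sin(a)+h),.066+r*np.sin(a)+.008*np.cos(a)]
A=np.linspace(1.39,.08,14);prev=None
for i,a in enumerate(A):
    r=.185+.015*i/13;X=wp(a,r);print(round(a,2),X.round(4),None if prev is None else ((X-prev)/.025).round(2));prev=X
E
```

```text
[ 1.34908018e+01  2.38269338e+01  1.68969798e+01  4.72079647e-03
 -8.30528769e+01 -2.66605979e+01] [ 0.66645016 -0.00447282  0.32001195] [-0.30706278 -0.52133247  0.06957924] 14.9667Traceback (most recent call last):
  File "<stdin>", line 3, in <module>
  File "h.py", line 8, in load
    def load(f): return pickle.load(open(f'pics/{f}.pkl','rb'))
                                    ~~~~^^^^^^^^^^^^^^^^^^^^^^
FileNotFoundError: [Errno 2] No such file or directory: 'pics/w6.pkl'
```

```bash
python3 - <<'E'
from h import *
s=sense()
w=cap('wrist','w6');c=cap('scene','s6')
cv2.imwrite('pics/s6x.png',np.hstack([cv2.resize(c['image'][40:280,200:440],(400,400)),cv2.copyMakeBorder(cv2.resize(w['image'],(400,300)),0,100,0,0,0)]))
p=s['tcp_pos'];o=np.array([.5582,.0211]);u=np.array([.9735,-.2288]);v=np.array([.2288,.9735]);q=p[:2]-o
print('case xy',q@u,q@v)
def wp(a,r,h=.015): return np.r_[o+u*(.1025-r*np.cos(a)+.008*np.sin(a)+h),.066+r*np.sin(a)+.008*np.cos(a)]
A=np.linspace(1.39,.08,14);prev=None
for i,a in enumerate(A):
    r=.185+.015*i/13;X=wp(a,r);print(round(a,2),X.round(4),None if prev is None else ((X-prev)/.025).round(2));prev=X
E
```

```text
case xy 0.1112704501227618 -6.985655393578274e-05
1.39 [0.6479 0.     0.2494] None
1.29 [0.6297 0.0043 0.247 ] [-0.73  0.17 -0.1 ]
1.19 [0.6118 0.0085 0.2428] [-0.72  0.17 -0.17]
1.09 [0.5943 0.0126 0.2366] [-0.7   0.16 -0.25]
0.99 [0.5773 0.0166 0.2286] [-0.68  0.16 -0.32]
0.89 [0.5612 0.0204 0.2188] [-0.65  0.15 -0.39]
0.79 [0.546  0.024  0.2074] [-0.61  0.14 -0.46]
0.68 [0.5319 0.0273 0.1943] [-0.56  0.13 -0.52]
0.58 [0.5191 0.0303 0.1797] [-0.51  0.12 -0.58]
0.48 [0.5078 0.033  0.1638] [-0.45  0.11 -0.64]
0.38 [0.498  0.0353 0.1467] [-0.39  0.09 -0.68]
0.28 [0.4899 0.0372 0.1286] [-0.32  0.08 -0.73]
0.18 [0.4836 0.0386 0.1096] [-0.25  0.06 -0.76]
0.08 [0.4791 0.0397 0.09  ] [-0.18  0.04 -0.79]
```

View pics/s6x.png

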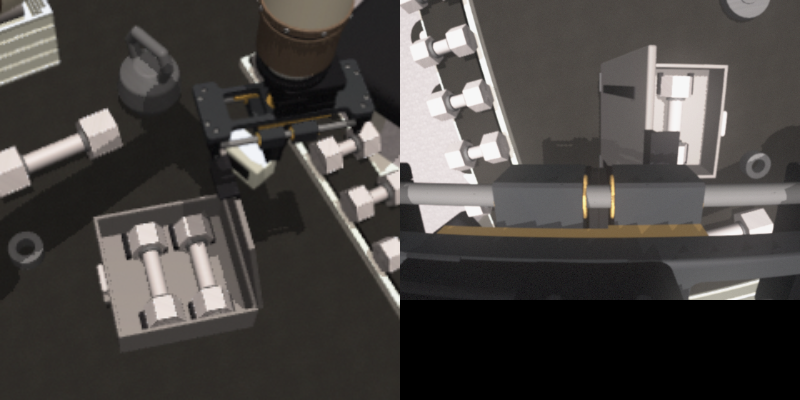

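The pictures show the fingers behind the lid's free edge, near its middle, with both weights seated. Next I lower behind the edge and pull the lid over.

Request:
move_arm --targets "0 0 -0.7 0;0 0 -0.8 0;0 0 -0.8 0;0 0 -0.52 0;0 0 0 0;0 0 0 0"

```text
time_s: 15.62
tcp_pos: [0.6668, -0.0045, 0.2491]
ee_rot: [[-0.228, -0.974, -0.001], [-0.974, 0.228, -0.001], [0.001, 0.001, -1.0]]
wrist_force: [-0.1, -0.4, 0.6]
gripper_width: 0.006
gripper_force: 0.0
```

Request:
move_arm --targets "-0.37 0.09 0 0;-0.37 0.09 0 0;-0.36 0.08 -0.05 0;-0.36 0.08 -0.05 0;-0.36 0.08 -0.08 0;-0.36 0.08 -0.09 0;-0.35 0.08 -0.12 0;-0.35 0.08 -0.13 0;0 0 0 0"

```text
time_s: 16.37
tcp_pos: [0.5946, 0.0125, 0.238]
ee_rot: [[-0.227, -0.974, 0.003], [-0.974, 0.227, 0.001], [-0.001, -0.003, -1.0]]
wrist_force: [-0.1, 0.2, -1.1]
gripper_width: 0.004
gripper_force: 0.0
```

Request:
move_arm --targets "-0.34 0.08 -0.16 0;-0.34 0.08 -0.16 0;-0.33 0.08 -0.19 0;-0.32 0.07 -0.2 0;-0.31 0.07 -0.23 0;-0.3 0.07 -0.23 0"

```text
time_s: 16.87
tcp_pos: [0.5479, 0.0236, 0.2086]
ee_rot: [[-0.228, -0.974, 0.004], [-0.974, 0.228, 0.001], [-0.002, -0.004, -1.0]]
wrist_force: [0.6, -0.4, -0.3]
gripper_width: 0.006
gripper_force: 0.4
```

```bash
python3 - <<'E'
from h import *
s=sense();print(s['tcp_pos'],s['wrist_force'])
c=cap('scene','s7');cv2.imwrite('pics/s7x.png',np.hstack([cv2.resize(c['image'][40:280,200:440],(400,400)),cv2.resize(cap('top','t7')['image'][90:270,180:360],(400,400))]))
E
```

```text
[0.54791287 0.02357462 0.20858192] [ 0.5950538  -0.38311203 -0.33336723]
```

View pics/s7x.png

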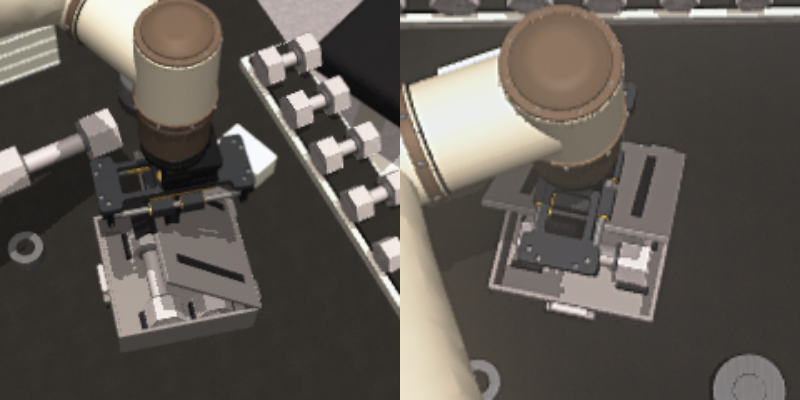

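The lid is following the fingers and is about halfway down. Continuing along the arc.

Request:
move_arm --targets "-0.28 0.07 -0.26 0;-0.28 0.06 -0.26 0;-0.26 0.06 -0.29 0;-0.25 0.06 -0.29 0;-0.23 0.06 -0.32 0;-0.22 0.05 -0.32 0;-0.2 0.05 -0.34 0;-0.19 0.04 -0.34 0;-0.16 0.04 -0.36 0;-0.16 0.04 -0.37 0"

```text
time_s: 17.8
tcp_pos: [0.4904, 0.0367, 0.1273]
ee_rot: [[-0.228, -0.974, -0.0], [-0.974, 0.228, -0.0], [0.0, 0.0, -1.0]]
wrist_force: [0.4, -0.7, 0.5]
gripper_width: 0.007
gripper_force: 0.2
```

Request:
move_arm --targets "-0.13 0.03 -0.38 0;-0.12 0.03 -0.38 0;-0.1 0.02 -0.3 0;-0.1 0.02 -0.2 0;-0.1 0.02 0 0;-0.1 0.02 0 0;0 0 0 0"

```text
time_s: 18.38
tcp_pos: [0.4742, 0.0402, 0.0968]
ee_rot: [[-0.228, -0.974, 0.0], [-0.974, 0.228, 0.0], [-0.0, -0.0, -1.0]]
wrist_force: [0.3, 0.8, -0.3]
gripper_width: 0.005
gripper_force: 0.0
```

Request:
move_arm --targets "-0.15 0.04 0 0;-0.15 0.03 -0.1 0;0 0 -0.15 0;0 0 -0.15 0;0 0 -0.1 0;0 0 0 0;0 0 0 0"

```text
time_s: 18.97
tcp_pos: [0.4666, 0.042, 0.0854]
ee_rot: [[-0.227, -0.974, -0.001], [-0.974, 0.227, -0.0], [0.001, 0.001, -1.0]]
wrist_force: [-6.6, 2.1, 14.5]
gripper_width: 0.008
gripper_force: 7.1
```

Request:
move_arm --targets "0 0 -0.08 0;0 0 -0.08 0;0 0 -0.08 0;0 0 -0.08 0;0 0 0 0;0 0 0 0"

```text
time_s: 19.47
tcp_pos: [0.4669, 0.0418, 0.0759]
ee_rot: [[-0.228, -0.974, -0.0], [-0.974, 0.228, -0.0], [0.0, 0.0, -1.0]]
wrist_force: [-1.2, 0.1, 0.7]
gripper_width: 0.005
gripper_force: 0.5
```

Request:
move_arm --targets "0 0 -0.05 0;0 0 -0.05 0;0 0 0 0;0 0 0 0"

```text
time_s: 19.8
tcp_pos: [0.4674, 0.0419, 0.0741]
ee_rot: [[-0.228, -0.974, 0.0], [-0.974, 0.228, -0.0], [0.0, -0.0, -1.0]]
wrist_force: [-2.2, 0.7, 8.0]
gripper_width: 0.006
gripper_force: 3.4
```

Firm contact at z = 0.074, which matches flat shut. Holding briefly, then retreating and checking.

Request:
move_arm --targets "0 0 -0.03 0;0 0 -0.03 0;0 0 0 0;0 0 0 0;0 0 0 0"

```text
time_s: 20.22
tcp_pos: [0.4674, 0.0419, 0.0739]
ee_rot: [[-0.227, -0.974, 0.001], [-0.974, 0.227, -0.0], [0.0, -0.001, -1.0]]
wrist_force: [-6.2, 1.2, 17.4]
gripper_width: 0.002
gripper_force: 8.6
```

Request:
move_arm --targets "0 0 0.3 0;0 0 0.7 0;0 0 1 0;0 0 1 0;0 0.8 1 0;0 1 0.8 0;0 1 0 0;0 1 0 0;0 1 0 0;0 0 0 0"

```text
time_s: 21.05
tcp_pos: [0.4679, 0.1651, 0.1919]
ee_rot: [[-0.225, -0.974, 0.002], [-0.974, 0.225, 0.001], [-0.001, -0.001, -1.0]]
wrist_force: [0.3, -1.2, 0.1]
gripper_width: 0.004
gripper_force: 0.0
```

Request:
move_arm --targets "0 1 0.5 0;0 1 0 0;0 1 0 0;0 0 0 0;0 0 0 0"

```text
time_s: 21.47
tcp_pos: [0.467, 0.2373, 0.2039]
ee_rot: [[-0.227, -0.974, -0.001], [-0.974, 0.227, -0.001], [0.001, 0.001, -1.0]]
wrist_force: [-0.7, -0.3, 0.0]
gripper_width: 0.01
gripper_force: 0.0
```

```bash
python3 - <<'E'
from h import *
s=sense();print(s['tcp_pos'],s['wrist_force'])
c=cap('scene','s8');t=cap('top','t8')
o=np.array([.5582,.0211]);u=np.array([.9735,-.2288]);v=np.array([.2288,.9735])
im=[cv2.resize(c['image'][120:270,240:390],(400,400),interpolation=cv2.INTER_CUBIC),cv2.resize(t['image'][120:250,210:340],(400,400),interpolation=cv2.INTER_CUBIC)]
for a,col in((0,(0,255,0)),(.07,(0,0,255))):
  for sy in(.1,-.1):
    X=np.r_[o+u*(.1025-.21*np.cos(a)+.008*np.sin(a))+v*sy,.066+.21*np.sin(a)+.008*np.cos(a)]
    for k,(cc,off,f) in enumerate(((c,(240,120),400/150),(t,(210,120),400/130))):
      p=(proj(cc,X)-off)*f;cv2.circle(im[k],tuple(int(i) for i in p),3,col,1)
cv2.imwrite('pics/s8x.png',np.hstack(im))
E
```

```text
[0.46696157 0.23725816 0.20385324] [-0.71959473 -0.27433281  0.04833854]
```

View pics/s8x.png

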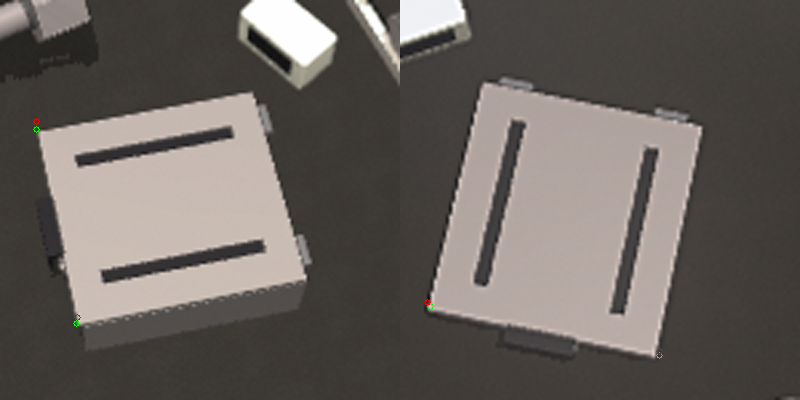

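The lid lies flat. Its front corners fall on the green (angle 0) marks at (36,129) and (76,323), and the arm is clear.

```bash
python3 -c "
from station import *
print(finish_job())"
```

```text
the job is handed in; nothing more can be done
None
```

The job is handed in: the matching weight was set down gently in the front cradle, and the lid is pressed past its catch and looks flat shut in the last pictures; I moved nothing else on purpose, and no verdict came back.

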